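# Index the mirror turntable by one hole

## Robot

A 7-joint arm with a two-finger parallel gripper is mounted at the origin on the work surface. World frame = base frame: x ahead of the robot, y to its left, z up, the work surface at z = 0. Lengths are in m, angles in rad, forces in N, time in s.
With the tool pointing down it reaches from about 0.425 to 0.875 m from the base axis. Payload 4.7 kg.
Tool frame: the origin (TCP) lies midway between the tips of the shut fingers; the grasp point (between the pads) lies 19 mm behind it; z points along the fingers, x is the direction in which the jaws open and shut, and the axes are right-handed (so a half turn about z gives the same grasp; the last joint's range is limited). The gripper opens to 87 mm and grips with 3 to 60 N. Pads are 19 mm wide; open, the fingers measure 117 mm over their backs; the gripper's body (75 mm by 190 mm) begins 51 mm behind the grasp point.
Start: joints at [-1.145, 0.321, -0.07, 1.45, 0.023, 1.371, -0.057], TCP at [0.26, 0.596, 0.223] pointing down, gripper open.
Joint ranges: [-2.86, 2.86], [-0.3, 2.09], [-1.38, 1.24], [0.06, 2.45], [-1.56, 4.7], [0.09, 2.05], [-2.69, 2.69]. Speed limits (rad/s): [2.57, 2.57, 3.14, 3.14, 3.14, 3.14, 3.14].

## Interface

Orientations are given as a rotation vector (axis times angle).
In Python, from bench import get_state, eyes, ticket gives the robot as it stands.
- The arm moves only by the tool carry_out, never from a script. Its argument "motion" is a list of rows, each a list of 2 entries, a list of its own where there are three numbers: the shift along the world's x, y, z in m, then the turn about the world's z in rad. A call has 1 to 20 rows; each row is the pose to reach, as a shift and turn from the pose commanded when the call began; what a row does not reach only later rows make up. A row lasts 1/10 s, in which the tool goes at most 50 mm and 8.59 degrees, less where a joint would pass 70% of its speed; a pose out of reach is approached as far as the arm can. A call with a gripper value outside its range is refused whole. "grip" is the gripper command: -1 is fully open, 1 is shut, values between are in proportion, set as the call begins (left out, the last holds). The fingers move at their own pace and stop on an object; "squeeze" is the grip in N (left out, the last holds). Time passes only in rows, so rows that repeat a pose let the fingers close. It gives the time, the measured TCP pose, the force and the opening at its end, in the units of the state.
- get_state(): the state, without advancing time (a new reading comes with each control period).
- eyes.get_image(name): name is "side" or "top"; returns a dict with "pixels" (384x512x3 uint8, blue, green, red), "mtx" (3x3 intrinsics, pixels), "extrinsics" (4x4, takes a point from camera to world coordinates). Camera axes: x right, y down, z forward; pixel columns grow to the right and rows downward; lengths in m; the calibration is good to about 2 mm. A picture is of the moment at which its call begins. There is no depth.
- ticket.close_job(): hands the job in, once; it reports no verdict.
The state is a dict: "time": time; "joint_positions": joint angles; "qd": joint speeds; "joint_torque": joint torques, N m; "position": TCP position; "tool_rot": TCP orientation; "ft_force": force on the tool from outside, world axes, zero at the start; "torque": the same for the moment, N m; "grip_width": opening from 0.0 (shut) to 1.0 (fully open).
Only numpy, scipy, OpenCV 4.12 (cv2) and the standard library are available. Lean on these libraries where they do the work, as an engineer would, in place of code of your own. Each camera call takes 0.05 s, during which the arm holds its last target. There are 200 camera calls.

## Task

Turn the bench mirror one step: hook a fingertip under the pull ring of the turntable's spring index pin, lift the pin clear of its hole, swing the free end of the index arm exactly one hole towards the tall round instrument with the stacked flanges, and let the pin drop fully home in that hole. Lift the ring gently from underneath, without pinching it, and finish with the fingers clear of it. Leave the jar and the blank flange where they stand.

Things in the scene. Friction and masses are not known exactly. Their poses are not given: they have to be found in the camera images.
- turntable: Fixed base of the mirror turntable: grey foot 270 x 130 x 12 mm with a curved steel index sector (top 40 mm above the bench, 230 mm wide). Its five holes lie on an arc of radius 160 mm about the pivot, 0.262 rad (42 mm) apart. Origin: on the pivot axis at bench level. z up; -x points from the pivot to the middle hole, roughly away from the robot; +y is the right side seen from the robot.
- pivot (a point): Point on the vertical pivot axis of the index arm, 60 mm above the bench. A round mirror, 50 mm in diameter, stands on the axis above the arm, its top 123 mm above the bench.
- index_arm (a joint): Angle of the index arm (rad): 0 at the start, pin in the middle hole; positive when its free end (pin and ring) swings to the turntable's +y side. Next holes at +0.262 and -0.262, then +-0.524; stops at +-0.60. Locked while the pin is in a hole (1.5 mm play each way at the pin); else it swings against slight friction (under 1 N at the pin) and stays where it is left.
- index_pin (a joint): Height of the index pin above home (m): 0 fully home in a hole, about 0.014 when its round tip rides on the sector between holes, stop at 0.030. The pin, 9 mm in diameter, slides vertically in the arm's end. A spring pushes it down (3 N at home, 7 N at 30 mm, plus 0.8 N weight), so it drops into a hole by itself when let go above it.
- pull_ring: Rigid steel ring on top of the pin, moving with it: inner diameter 48 mm, wire 6 mm. Origin: its centre, 114 mm above the bench with the pin home. It slants 45 degrees, top leaning to the pivot. x: the ring's axis, the way a fingertip goes in (towards the pivot and 45 degrees down), free for 40 mm past the centre. z: in its plane, to its uppermost point. y: level, along its width.
- sleeve_top (a point): Centre of the top of the pin's sleeve (dark steel, 26 mm in diameter) at the free end of the index arm, on the pin's axis, 79 mm above the bench. The arm is an aluminium bar 26 mm wide, 160 mm from pivot to pin, its top 57 mm above the bench; the ring's centre lies 20 mm nearer to the pivot than the pin's axis.
- instrument_base (a point): Foot centre, at bench level, of the tall round instrument: stacked disc flanges and thin rods, brass, 100 mm in diameter, 190 mm high, bolted to the bench. It stands on one or the other side (+y or -y) of the turntable, and the arm's free end must swing to that side.
- camera_box: Bystander bolted to the bench on the other side of the turntable from the instrument: a white square camera housing 100 x 65 x 65 mm with a black lens, on a post, 145 mm high in all. Origin at its foot's centre.
- jar: Bystander, loose: small glass jar, 48 mm in diameter, 62 mm high, beside the turntable. Origin at the centre of its underside.
- blank_flange: Bystander, loose: steel disc 54 mm in diameter with a stub, 40 mm high, beside the turntable. Origin at the centre of its underside.

How it is judged:
By the outcome, as a careful person would: the job done as asked, in the order asked, and still so for the second after the job is handed in, with the robot touching nothing.
It also fails if it takes over 48 s, if anything falls off the work surface, if the arm or the gripper's body presses on something with over 40 N, if the wrist force passes 120 N, or if a joint passes its speed limit or range.

## Working session

There is one attempt and no reset: what is moved stays moved. The work goes in short steps, Python scripts to look and compute and a tool call to move; the robot and the scene stay as the last step left them, time stands still between calls to the robot, and variables do not carry over. Pictures are saved under pics/ and viewed, about 8 in all and at most 12, crops included, and the job is handed in when it is done.

Besides the shell and the picture viewer there is one more tool, called after ">>>" as name(argument=value, ...), one argument or row to a line, values as JSON. carry_out: Moves the arm, as the interface text tells. Its arguments: {"type":"object","properties":{"motion":{"type":"array","items":{"type":"array"}},"grip":{"type":"number"},"squeeze":{"type":"number"}},"required":["motion"]}

```bash
mkdir -p pics; ls; cat > h.py <<'E'
import numpy as np, cv2
from bench import get_state, eyes, ticket
def shot(n,f):
    d=eyes.get_image(n); cv2.imwrite(f'pics/{f}.png',d['pixels']); np.savez(f'pics/{f}.npz',**d); return d
def ld(f): return dict(np.load(f'pics/{f}.npz'))
def ray(d,u,v):
    E=d['extrinsics']; r=E[:3,:3]@np.linalg.inv(d['mtx'])@[u,v,1]; return E[:3,3],r/np.linalg.norm(r)
def onz(d,u,v,z):
    o,r=ray(d,u,v); return o+r*(z-o[2])/r[2]
def proj(d,p):
    E=np.linalg.inv(d['extrinsics']); q=d['mtx']@(E[:3,:3]@np.array(p)+E[:3,3]); return q[:2]/q[2]
def tri(d1,p1,d2,p2):
    o1,r1=ray(d1,*p1);o2,r2=ray(d2,*p2)
    s=np.linalg.lstsq(np.c_[r1,-r2],o2-o1,rcond=None)[0]
    a,b=o1+s[0]*r1,o2+s[1]*r2; return (a+b)/2,np.linalg.norm(a-b)
E
python3 - <<'E'
from h import *
for n in('top','side'):
    d=shot(n,n+'0'); print(n,d['mtx'].round(1).tolist(),d['extrinsics'].round(3).tolist())
a=cv2.imread('pics/top0.png');b=cv2.imread('pics/side0.png')
print(get_state())
E
```

```text
pics
top [[388.7, 0.0, 258.9], [0.0, 388.7, 195.4], [0.0, 0.0, 1.0]] [[-0.012, -0.992, 0.129, 0.371], [-1.0, 0.014, 0.011, -0.003], [-0.013, -0.129, -0.992, 1.162], [0.0, 0.0, 0.0, 1.0]]
side [[454.4, 0.0, 250.9], [0.0, 454.4, 188.3], [0.0, 0.0, 1.0]] [[0.996, -0.066, 0.053, 0.435], [-0.081, -0.566, 0.82, -1.128], [-0.024, -0.822, -0.57, 0.88], [0.0, 0.0, 0.0, 1.0]]
{'time': 0.1, 'joint_positions': array([-1.14488639,  0.32176028, -0.07008784,  1.45158491,  0.02263437,
        1.37083576, -0.05685579]), 'qd': array([ 0.00146792, -0.00150051,  0.0004163 , -0.00192009, -0.00099155,
        0.00268247, -0.00060893]), 'joint_torque': array([-5.29092031e-04, -4.92572808e+01, -4.05883100e-01, -3.13400996e+01,
       -6.41327770e-02,  3.94183095e-02,  8.16325542e-05]), 'position': array([0.26001994, 0.59515409, 0.22154752]), 'tool_rot': array([ 2.62771142e+00,  1.71984584e+00, -2.24957995e-03]), 'ft_force': array([-0.62991647, -0.89387879, -0.17793056]), 'torque': array([ 0.04528877, -0.00318   , -0.00674887]), 'grip_width': 1.0001796071260856}
```

View pics/top0.png

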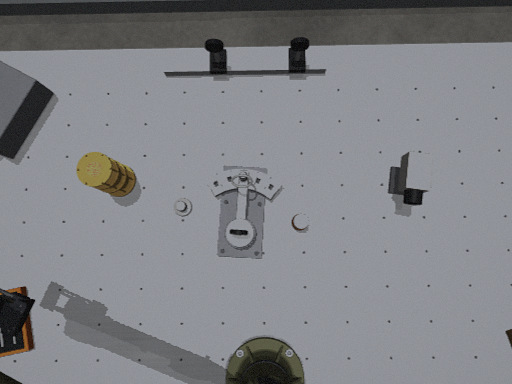

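View pics/side0.png

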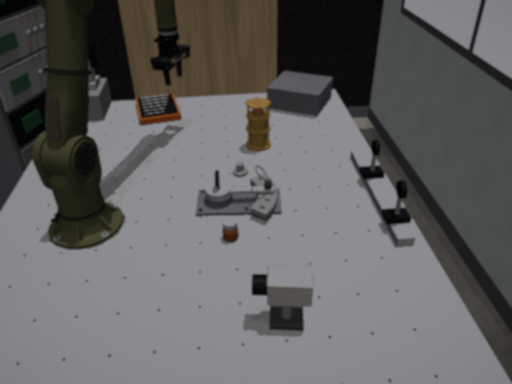

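```bash
python3 - <<'E'
from h import *
a=cv2.imread('pics/top0.png');b=cv2.imread('pics/side0.png')
c1=cv2.resize(a[155:265,170:320],None,fx=2.66,fy=2.66,interpolation=2)
c2=cv2.resize(b[155:245,190:290],(400,360),interpolation=2)
c3=cv2.resize(b[0:100,140:200],(180,300),interpolation=2)
c4=cv2.resize(a[270:370,0:60],(180,300),interpolation=2)
o=np.zeros((600,800,3),np.uint8);o[:c1.shape[0],:c1.shape[1]]=c1;o[:360,400:]=c2
o[300:600,:180]=c4;o[300:600,180:360]=c3
cv2.imwrite('pics/crop0.png',o)
T=ld('top0');print(onz(T,239,232,.06),onz(T,243,178,.11), onz(T,120,185,.0))
E
```

```text
[0.41091839 0.06687142 0.06      ] [0.55668448 0.05187471 0.11      ] [0.55990751 0.43169718 0.        ]
```

View pics/crop0.png

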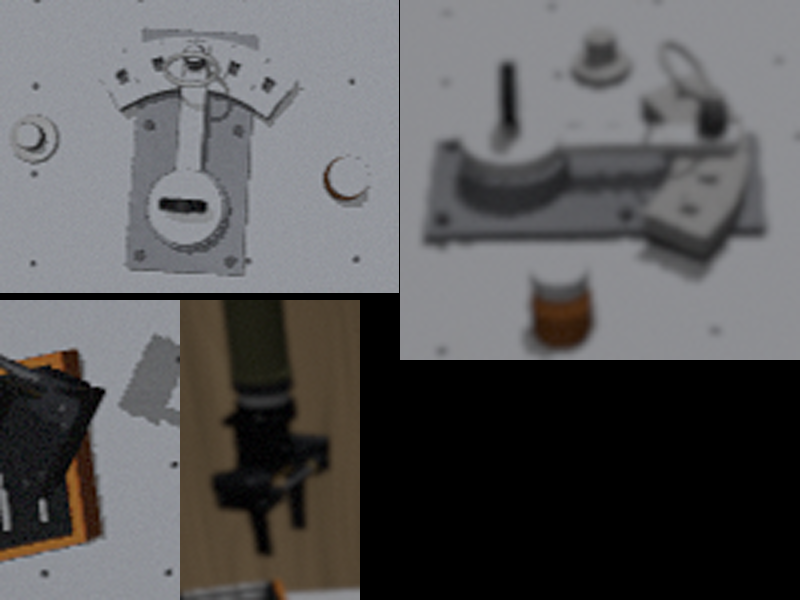

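```bash
python3 - <<'E'
from h import *
T=ld('top0');S=ld('side0')
# ring centre, mirror
P=onz(T,170+188/2.66-.3,155+207/2.66-.3,.06);print('hub',P)
r,e=tri(T,(241.9,180.4),S,(190+687/4-100.4,155+70/4-.4));print('ring tri',r,e, 'onz',onz(T,241.9,180.4,.114))
# refined hub by Hough / foot corners; foot rectangle
g=cv2.cvtColor(T['pixels'],6)
b=cv2.cvtColor(T['pixels'],cv2.COLOR_BGR2HSV)
m=((g>95)&(g<140)).astype(np.uint8);m[:, :205]=0;m[:,275:]=0;m[:170]=0;m[265:]=0
c=max(cv2.findContours(m,0,1)[0],key=cv2.contourArea);print(cv2.contourArea(c),cv2.boundingRect(c),cv2.minAreaRect(c))
bolts=[(150,126),(238,131),(137,261),(232,262)]
w=[onz(T,170+u/2.66-.3,155+v/2.66-.3,.012)[:2] for u,v in bolts];print(np.round(w,4).tolist())
# holes
hs=[onz(T,170+u/2.66-.3,155+v/2.66-.3,.04)[:2] for u,v in [(123,76),(158,63),(234,68),(269,84)]];print(np.round(hs,4).tolist())
# circle fit: radius .16 at 2,1,-1,-2
from scipy.optimize import least_squares
k=np.array([1,.5,-.5,-1])*.524 
def f(x): 
    a=x[2]+k; return (np.c_[x[0]+.16*np.cos(a),x[1]+.16*np.sin(a)]-hs).ravel()
s=least_squares(f,[.41,.067,0]);x=s.x;print('fit pivot,heading',x,np.abs(s.fun).max())
u=np.array([np.cos(x[2]),np.sin(x[2])])
print('pred ring',x[:2]+.14*u,'pin',x[:2]+.16*u, 'proj hub',proj(T,[*x[:2],.06]))
for z in (.114,): print('ring proj',proj(T,[*(x[:2]+.14*u),z]),proj(S,[*(x[:2]+.14*u),z]))
E
```

```text
hub [0.40940721 0.06298832 0.06      ]
ring tri [0.54681888 0.05449348 0.11713276] 0.003981249161006785 onz [0.5493701  0.05471902 0.114     ]
3247.0 (210, 170, 65, 89) ((242.0, 214.0), (88.0, 64.0), 90.0)
[[0.502, 0.1079], [0.495, 0.0094], [0.3525, 0.1224], [0.3502, 0.0178]]
[[0.5545, 0.1349], [0.5685, 0.0963], [0.5617, 0.0127], [0.5433, -0.0255]]
fit pivot,heading [ 0.41084004  0.06497954 -0.07105725] 0.0009496892466143853
pred ring [0.55048675 0.05503989] pin [0.57043628 0.05361994] proj hub [239.66931    232.01933676]
ring proj [241.78001396 179.99861128] [263.14286433 172.64169206]
```

>>> carry_out(
  motion=[
    [[0.0398,-0.0893,0],-0.205],
    [[0.0795,-0.1787,0],-0.41],
    [[0.1193,-0.268,0],-0.615],
    [[0.159,-0.357,0],-0.82],
    [[0.1988,-0.4467,0],-1.025],
    [[0.2386,-0.536,0],-1.23],
    [[0.2386,-0.536,0],-1.23],
    [[0.2386,-0.536,0],-1.23],
    [[0.2386,-0.536,0],-1.23],
    [[0.2386,-0.536,0],-1.23],
    [[0.2386,-0.536,0],-1.23],
    [[0.2386,-0.536,0],-1.23],
    [[0.2386,-0.536,0],-1.23],
    [[0.2386,-0.536,0],-1.23],
    [[0.2386,-0.536,0],-1.23],
    [[0.2386,-0.536,0],-1.23],
    [[0.2386,-0.536,0],-1.23],
  ],
  grip=-1,
)

```text
time: 1.8
position: [0.4984, 0.0609, 0.2225]
tool_rot: [-3.14, 0.108, 0.0]
ft_force: [0.5, -0.2, 0.0]
grip_width: 1.002
```

```bash
cat >> h.py <<'E'
def pair(f,sc=(235,225)):
    T=shot('top',f+'t');S=shot('side',f+'s')
    c1=cv2.resize(T['pixels'][145:245,190:290],(400,400),interpolation=2)
    u,v=sc
    c2=cv2.resize(S['pixels'][v-105:v-5,u-35:u+65],(400,400),interpolation=2)
    cv2.imwrite(f'pics/{f}.png',np.hstack([c1,c2]));return T,S
E
python3 -c "
from h import *
T,S=pair('a')"
```

```text
(no output)
```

View pics/a.png

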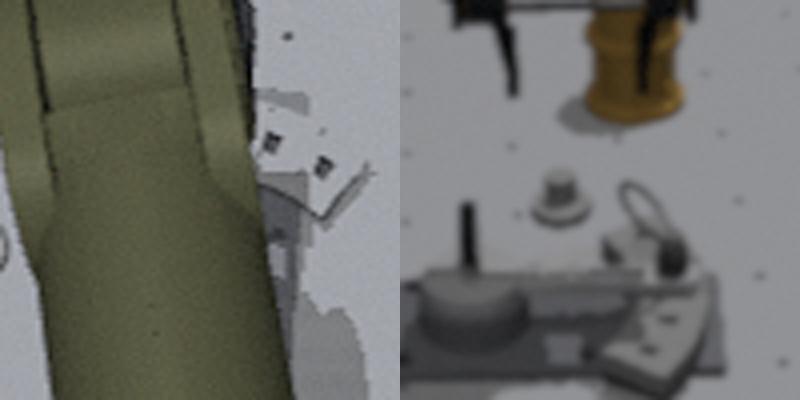

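```bash
python3 -c "
from h import *
S=ld('as');print(proj(S,[.4984,.0609,.2225]),proj(S,[.4984,.0609,.2615]),proj(S,[.5419,.058,.2225]),proj(S,[.455,.064,.2225]))
c=cv2.convertScaleAbs(S['pixels'][90:150,205:280],alpha=1.8,beta=20)
cv2.imwrite('pics/f.png',cv2.resize(c,(750,600),interpolation=cv2.INTER_CUBIC))"
```

```text
[245.22530605 142.05504259] [244.81159004 130.34567531] [259.85802069 141.64483115] [230.62494799 142.43071073]
```

View pics/f.png

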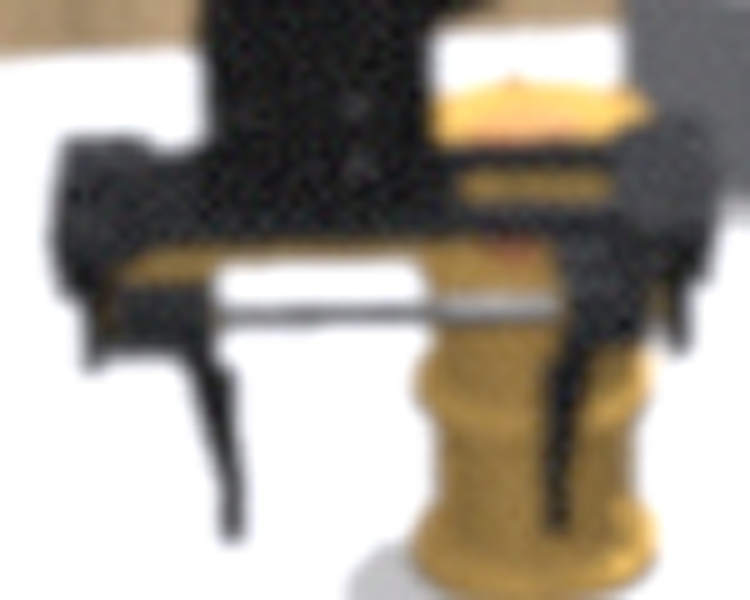

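>>> carry_out(
  motion=[
    [[0,-0.002,-0.03],0],
    [[0,-0.002,-0.06],0],
    [[0,-0.002,-0.075],0],
    [[0,-0.002,-0.085],0],
    [[0,-0.002,-0.095],0],
    [[0,-0.002,-0.105],0],
    [[0,-0.002,-0.112],0],
    [[0,-0.002,-0.112],0],
    [[0,-0.002,-0.112],0],
  ],
)

```text
time: 2.8
position: [0.499, 0.0577, 0.1108]
tool_rot: [-3.14, 0.111, -0.001]
ft_force: [0.5, -0.4, -0.5]
grip_width: 0.997
```

```bash
python3 -c "
from h import *
S=shot('side','b')
c=cv2.convertScaleAbs(S['pixels'][120:200,195:295],alpha=1.4,beta=10)
cv2.imwrite('pics/b.png',cv2.resize(c,(750,600),interpolation=cv2.INTER_CUBIC));print(get_state()['ft_force'])"
```

```text
[ 0.94754673 -0.26137722 -0.92902885]
```

View pics/b.png

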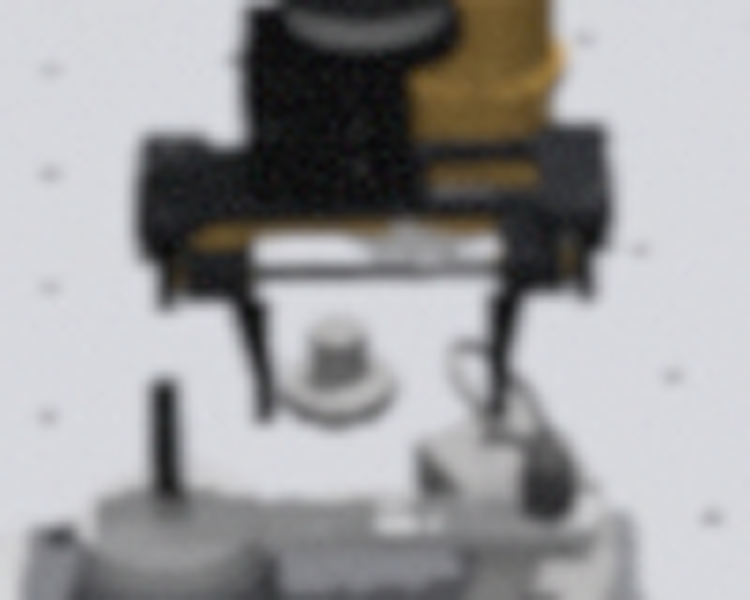

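>>> carry_out(
  motion=[
    [[-0.004,0.0003,0],0],
    [[-0.007,0.0005,0],0],
    [[-0.009,0.0006,0],0],
    [[-0.009,0.0006,0],0],
    [[-0.009,0.0006,0],0],
  ],
)

```text
time: 3.35
position: [0.49, 0.0583, 0.1108]
tool_rot: [-3.139, 0.111, -0.001]
ft_force: [0.7, -1.2, -0.2]
grip_width: 0.994
```

>>> carry_out(
  motion=[
    [[-0.002,0.0001,0],0],
    [[-0.004,0.0003,0],0],
    [[-0.004,0.0003,0],0],
    [[-0.004,0.0003,0],0],
  ],
)

```text
time: 3.75
position: [0.4889, 0.0582, 0.1114]
tool_rot: [-3.139, 0.112, -0.011]
ft_force: [9.3, -0.3, -4.0]
grip_width: 0.998
```

>>> carry_out(
  motion=[
    [[0,0,0.002],0],
    [[0,0,0.004],0],
    [[0,0,0.006],0],
    [[0,0,0.006],0],
  ],
)

```text
time: 4.15
position: [0.4889, 0.0582, 0.1174]
tool_rot: [3.14, -0.112, 0.011]
ft_force: [9.0, -0.3, -4.5]
grip_width: 0.998
```

```bash
python3 -c "
from h import *
S0=ld('b');S=shot('side','c1')
print(get_state()['ft_force'])
a,b=[cv2.convertScaleAbs(x['pixels'][150:190,245:285],alpha=1.4,beta=10) for x in(S0,S)]
cv2.imwrite('pics/c1.png',cv2.resize(np.hstack([a,b]),(800,400),interpolation=cv2.INTER_CUBIC))"
```

```text
[ 9.97971089 -1.06113089 -4.53984994]
```

View pics/c1.png

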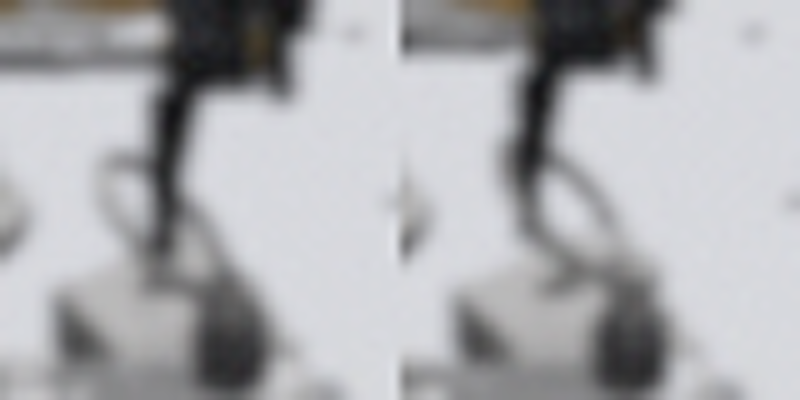

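>>> carry_out(
  motion=[
    [[-0.001,0.0001,0],0],
    [[-0.002,0.0001,0.001],0],
    [[-0.002,0.0001,0.003],0],
    [[-0.002,0.0001,0.005],0],
    [[-0.002,0.0001,0.007],0],
    [[-0.002,0.0001,0.009],0],
    [[-0.002,0.0001,0.011],0],
    [[-0.002,0.0001,0.013],0],
    [[-0.002,0.0001,0.015],0],
    [[-0.002,0.0001,0.015],0],
  ],
)

```text
time: 5.2
position: [0.4885, 0.0579, 0.1327]
tool_rot: [3.139, -0.113, 0.017]
ft_force: [13.5, -1.2, -7.0]
grip_width: 0.999
```

```bash
python3 -c "
from h import *
S0=ld('b');S=shot('side','c2')
a,b=[cv2.convertScaleAbs(x['pixels'][150:190,245:285],alpha=1.4,beta=10) for x in(S0,S)]
cv2.imwrite('pics/c2.png',cv2.resize(np.hstack([a,b]),(800,400),interpolation=cv2.INTER_CUBIC))"
```

```text
(no output)
```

View pics/c2.png

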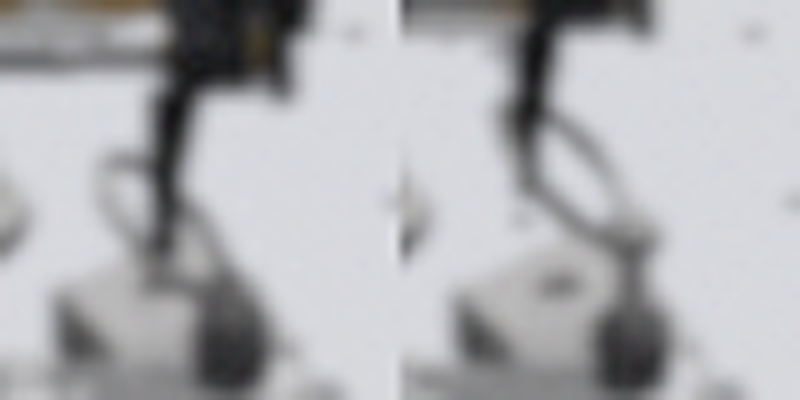

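>>> carry_out(
  motion=[
    [[0.0001,0.0024,0],0.033],
    [[0.0002,0.0048,0],0.0655],
    [[0.0001,0.0072,0],0.098],
    [[0.0001,0.0096,0],0.131],
    [[-0.0001,0.012,0],0.164],
    [[-0.0003,0.0143,0],0.1965],
    [[-0.0006,0.0167,0],0.229],
    [[-0.0009,0.0191,0],0.262],
    [[-0.0009,0.0191,0],0.262],
    [[-0.0009,0.0191,0],0.262],
  ],
)

```text
time: 6.25
position: [0.4878, 0.0787, 0.1327]
tool_rot: [-3.127, -0.3, -0.018]
ft_force: [14.6, 2.1, -7.4]
grip_width: 1.005
```

```bash
python3 -c "
from h import *
T,S=pair('d')
u=np.array([np.cos(.191),np.sin(.191)]);p=np.array([.4108,.065])
print('pred sleeve top side px',proj(S,[*(p+.16*u),.079]),'top',proj(T,[*(p+.16*u),.079]))
u=np.array([np.cos(-.071),np.sin(-.071)]);print('was',proj(S,[*(p+.16*u),.079]))
"
```

```text
pred sleeve top side px [267.31508154 174.69459003] top [228.19648965 176.21039191]
was [269.56596631 181.8120021 ]
```

View pics/d.png

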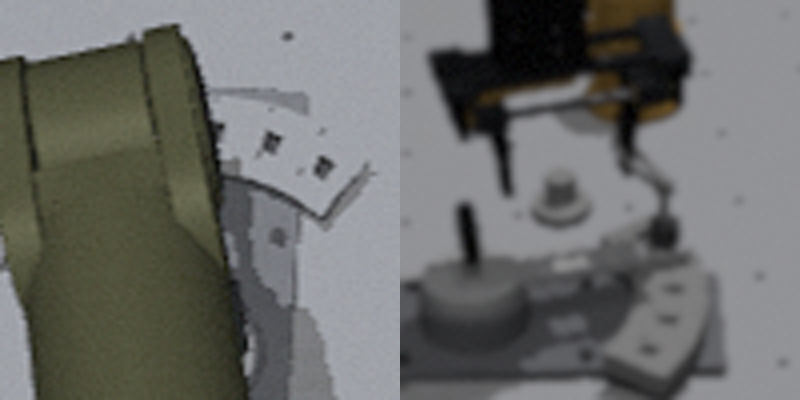

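>>> carry_out(
  motion=[
    [[0,0,-0.003],0],
    [[0,0,-0.006],0],
    [[0,0,-0.009],0],
    [[0,0,-0.012],0],
    [[0,0,-0.012],0],
  ],
)

```text
time: 6.85
position: [0.4879, 0.0787, 0.1207]
tool_rot: [-3.127, -0.3, -0.018]
ft_force: [12.4, 2.2, -5.5]
grip_width: 1.001
```

>>> carry_out(
  motion=[
    [[0,0,-0.003],0],
    [[0,0,-0.006],0],
    [[0,0,-0.009],0],
    [[0,0,-0.011],0],
    [[0,0,-0.011],0],
  ],
)

```text
time: 7.35
position: [0.488, 0.0787, 0.1104]
tool_rot: [-3.126, -0.3, -0.018]
ft_force: [11.9, 1.4, -3.6]
grip_width: 0.999
```

>>> carry_out(
  motion=[
    [[0.002,0.0004,0],0],
    [[0.004,0.0008,0],0],
    [[0.006,0.0012,0],0],
    [[0.009,0.0017,0],0],
    [[0.011,0.0021,0],0],
    [[0.011,0.0021,0],0],
  ],
)

```text
time: 7.95
position: [0.4935, 0.0797, 0.1081]
tool_rot: [3.127, 0.299, -0.002]
ft_force: [-0.3, -0.9, -0.2]
grip_width: 0.999
```

```bash
python3 -c "
from h import *
S=shot('side','e')
print(get_state()['ft_force'])
c=cv2.convertScaleAbs(S['pixels'][140:200,225:300],alpha=1.4,beta=10)
cv2.imwrite('pics/e.png',cv2.resize(c,(750,600),interpolation=cv2.INTER_CUBIC))"
```

```text
[-0.46695043  0.17755886 -0.4935114 ]
```

View pics/e.png

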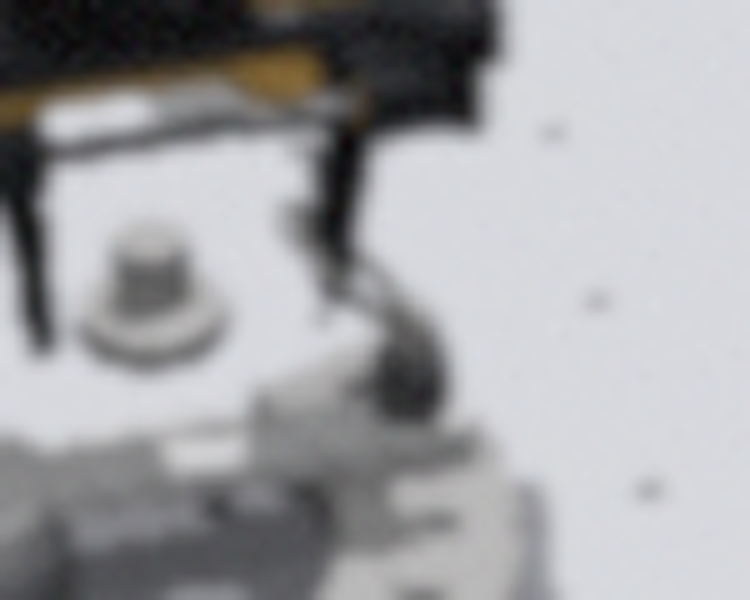

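>>> carry_out(
  motion=[
    [[0,0,0.004],0],
    [[0,0,0.01],0],
    [[0,0,0.018],0],
    [[0,0,0.028],0],
    [[0,0,0.04],0],
    [[0,0,0.07],0],
    [[0,0,0.11],0],
    [[0,0,0.14],0],
    [[0,0,0.14],0],
    [[0,0,0.14],0],
  ],
)

```text
time: 9.0
position: [0.4943, 0.08, 0.2498]
tool_rot: [-3.127, -0.3, -0.003]
ft_force: [-0.6, -0.5, -0.6]
grip_width: 0.997
```

>>> carry_out(
  motion=[
    [[0.0,-0.05,0],-0.1],
    [[0.0,-0.1,0],-0.2],
    [[0.0,-0.15,0],-0.3],
    [[0.0,-0.2,0],-0.4],
    [[0.0,-0.25,0],-0.5],
    [[0.0,-0.3,0],-0.6],
    [[0.0,-0.33,0],-0.6],
    [[0.0,-0.33,0],-0.6],
    [[0.0,-0.33,0],-0.6],
    [[0.0,-0.33,0],-0.6],
  ],
)

```text
time: 10.0
position: [0.494, -0.2482, 0.2477]
tool_rot: [-3.076, 0.634, 0.003]
ft_force: [-0.1, 1.1, 0.3]
grip_width: 1.001
```

```bash
python3 -c "
from h import *
T=shot('top','gt');S=shot('side','gs')
p=np.array([.4108,.065])
for a in(.191,):
  u=np.array([np.cos(a),np.sin(a)])
  for n,q in(('ring',[*(p+.14*u),.114]),('ringtop',[*(p+.121*u),.133]),('sleeve',[*(p+.16*u),.079])): print(n,proj(T,q),proj(S,q))
a=cv2.resize(T['pixels'][150:250,185:285],(400,400),interpolation=2)
u,v=225,140
b=cv2.resize(S['pixels'][v:v+66,u:u+66],(400,400),interpolation=2)
cv2.imwrite('pics/g.png',np.hstack([a,b]))
def c(f,box): # jar/flange shift check
    i=cv2.cvtColor(ld(f)['pixels'],6).astype(int); return i[box[1]:box[3],box[0]:box[2]]
for n,bx in(('flange',(170,195,195,220)),('jar',(290,210,312,235))): print(n,np.abs(c('top0',bx)-c('gt',bx)).mean())
"
```

```text
ring [228.42868658 180.99409732] [261.25995637 166.49553709]
ringtop [229.14444506 186.67375557] [255.40082152 162.34324335]
sleeve [228.19648965 176.21039191] [267.31508154 174.69459003]
flange 17.5424
jar 16.312727272727273
```

View pics/g.png

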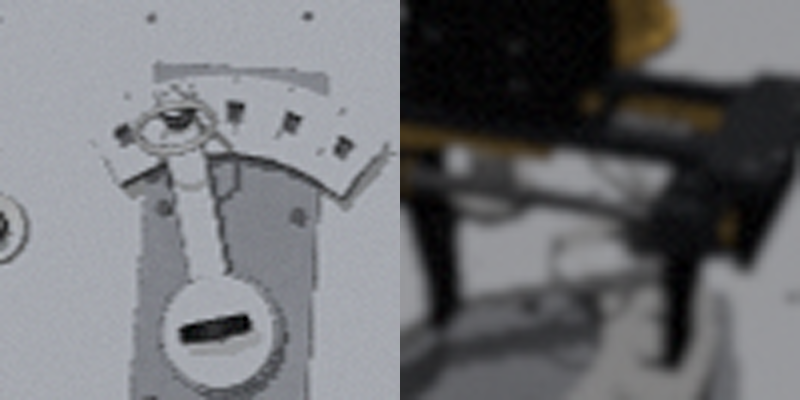

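>>> carry_out(
  motion=[
    [[-0.04,-0.033,0],-0.1],
    [[-0.08,-0.067,0],-0.2],
    [[-0.12,-0.1,0],-0.3],
    [[-0.16,-0.133,0],-0.4],
    [[-0.2,-0.167,0],-0.5],
    [[-0.24,-0.2,0],-0.5],
    [[-0.24,-0.2,0],-0.5],
    [[-0.24,-0.2,0],-0.5],
    [[-0.24,-0.2,0],-0.5],
    [[-0.24,-0.2,0],-0.5],
  ],
)

```text
time: 11.1
position: [0.2561, -0.4485, 0.2484]
tool_rot: [-2.825, 1.373, 0.0]
ft_force: [0.7, 0.5, -0.1]
grip_width: 0.999
```

```bash
python3 -c "
from h import *
T=shot('top','ht');S=shot('side','hs')
a=cv2.resize(T['pixels'][160:245,165:320],(400,219),interpolation=2)
a0=cv2.resize(ld('top0')['pixels'][160:245,165:320],(400,219),interpolation=2)
b=cv2.resize(S['pixels'][145:245,215:290],(400,533),interpolation=2)
o=np.zeros((533,800,3),np.uint8);o[:219,:400]=a;o[230:449,:400]=a0;o[:,400:]=b
cv2.imwrite('pics/h.png',o)
"
```

```text
(no output)
```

View pics/h.png

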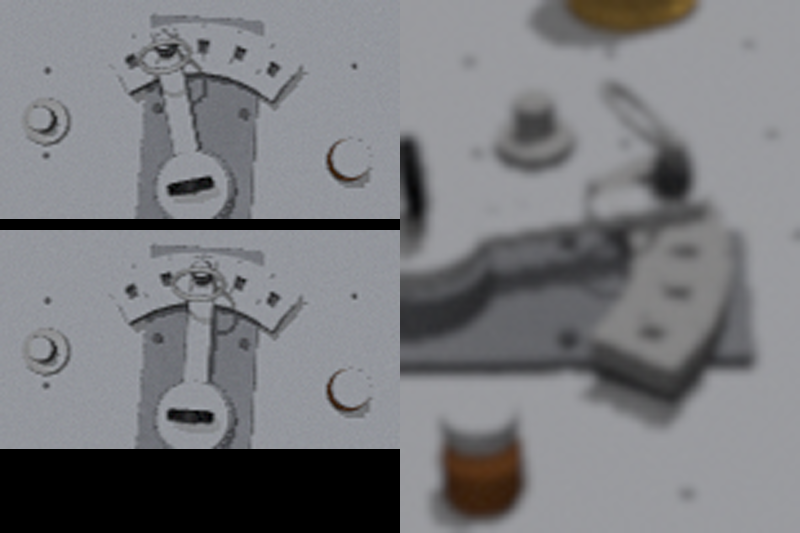

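```bash
python3 -c "
from bench import ticket; print(ticket.close_job())"
```

```text
the job is handed in; nothing more can be done
None
```

The bench mirror is turned one step: the index arm moved one hole towards the brass instrument (turntable −y, about −0.262 rad), and the pin is home there. I handed the job in at about 11 s of the 48 s allowed.

**How it was done:** The moves allow only shifts and a turn about the vertical, so the tool could not tilt to hook squarely under the slanted ring. I lowered one finger of the open gripper through the ring and pressed its inner face against the ring's upper wire. That lifted the pin about 21 mm, with at most about 15 N sideways and 7 N vertically. The lift therefore relied mostly on friction plus a slight inward lean of the finger, not a true hook from below. I did not pinch the ring. I swung the arm, lowered the pin gently, backed the finger off and withdrew.

**Last checks:**
- **Ring position:** in the top view the ring centre is at about (228.7, 181.2) px, against (228.4, 181.0) predicted for the pin home in the target hole. In the side view its top is within about 2 px of the prediction, similar to the offset at the start, and the ring sits down on the sleeve as it did before the move.
- **Holes:** three holes show on one side of the arm and one on the other, which fits exactly one step.
- **Jar and blank flange:** they look unmoved when the before and after pictures are compared. An earlier numeric image comparison showed a difference at both. I put that down to the arm's shadow and did not rerun it once the arm was clear.
- **Robot:** it stands clear of everything, with force readings near zero.

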